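# Pack the levelling wedges and close up the transport box

### The arm

A 6-joint arm with a two-finger parallel gripper is mounted at the origin on the work surface. World frame = base frame: x ahead of the robot, y to its left, z up, the work surface at z = 0. Lengths are in m, angles in degrees, forces in N, time in s.
With the tool pointing down it reaches from about 0.325 to 0.85 m from the base axis. Payload 4.4 kg.
Tool frame: the origin (TCP) lies on the centre line of the jaws, within the pads' length; the fingertips stand 8 mm ahead of it and the grasp point (between the pads) lies 11 mm behind it (arm.tips_ahead is the z of the fingertips in the tool frame, in m); z points along the fingers, y is the direction in which the jaws open and shut (so a half turn about z gives the same grasp; the last joint's range is limited). The gripper opens to 94 mm and grips with 3 to 60 N. Pads are 16 mm wide; open, the fingers measure 119 mm over their backs; the gripper's body (75 mm by 177 mm) begins 78 mm behind the grasp point.
Start: joints at [54.746, 11.837, 88.321, -0, 79.842, -8.623], TCP at [0.258, 0.514, 0.184] pointing down, gripper open.
Joint ranges: [-156.59, 156.59], [-49.26, 127.26], [12.9, 141.05], [-63.56, 243.56], [4.71, 150.69], [-161.64, 161.64]. Speed limits (degrees/s): [159.86, 159.86, 180, 180, 180, 180].

### API

Orientations are given as [roll, pitch, yaw] about the fixed x, y, z axes, in that order (R = Rz(yaw) Ry(pitch) Rx(roll)).
In Python, from plant import arm gives the robot as it stands. Calls block until the motion is done:
- arm.goto(position, orientation): joint-space move of the TCP to a pose.
- arm.move_linear(position, frame=None, vel=0.15): straight line of the TCP; frame=None keeps the orientation; vel is the mean speed in m/s.
- arm.move_joints(angles): joint-space move.
- arm.gripper_to(opening, effort=None): opening from 0.0 (shut) to 1.0 (fully open); effort is the grip in N (None keeps the last); returns when the fingers have stopped.
- arm.dwell(seconds).
- arm.ik(position, orientation): joint angles nearest the present ones, or None.
- arm.camera(name): name is "scene" or "top" or "wrist"; returns (picture, depth): 480x640x3 uint8, red, green, blue; 480x640 float32, m along the optical axis (not along the pixel's ray), 0 where there is no reading.
- arm.camera_params(name): a dict with "camera_matrix" (3x3 intrinsics, pixels), "dist_coeffs" ([k1, k2, p1, p2, k3] as OpenCV has them; the pictures are not rectified), "world_to_cam" (4x4, takes a point from world to camera coordinates); the wrist camera has in their place "T_tool_cam" (4x4, takes a point from camera to tool coordinates, whose origin is the TCP and whose axes are the flange's). Camera axes: x right, y down, z forward; pixel columns grow to the right and rows downward; lengths in m; the calibration is good to about 2 mm. A picture is of the moment at which its call begins: read the wrist's pose just before it. camera_params takes no time and is no camera call.
A pose or a line that the arm cannot do raises arm.MotionError and nothing moves.
- arm.hand_in(): hands the job in, once; it reports no verdict.
Readings, each from a call of its own:
- arm.get_time_s(): time.
- arm.get_joint_positions(): joint angles.
- arm.get_joint_velocities(): joint speeds.
- arm.get_joint_efforts(): joint torques, N m.
- arm.get_eef_pos(): TCP position.
- arm.get_tcp_rot(): TCP orientation.
- arm.get_ft_force(): force on the tool from outside, world axes, zero at the start.
- arm.get_ft_torque(): the same for the moment, N m.
- arm.get_finger_gap(): opening from 0.0 (shut) to 1.0 (fully open).
Only numpy, scipy, OpenCV 4.12 (cv2) and the standard library are available. Lean on these libraries where they do the work, as an engineer would, in place of code of your own. Each camera call takes 0.05 s, during which the arm holds its last target.

### The job

We are packing up the event kitchen: put every orange levelling wedge on the bench into the grey box, lying flat with the pull tab up, side by side across the box and alternately head to tail (each thick end beside its neighbour's thin end). Then fit the lid fully down on the box and swing both red clamps all the way down onto it. Leave the bowl, jar and mug where they are.

Things in the scene. Friction and masses are not known exactly. Their poses are not given: they have to be found in the camera images.
- box: Grey open-topped plastic box, fixed. Outside 168 mm (its x) by 138 mm (its y), rim 85 mm above the bench; inside 156 mm (x) by 126 mm (y), walls 6 mm, floor top 6 mm above the bench. Origin: centre of its underside, z up. Wedges go in lying along its y, side by side along its x. A red clamp is hinged at the middle of its +y and of its -y wall.
- lid: Loose lid: grey plate 172 (its x) x 142 x 6 mm; under it a slab 148 x 118 x 6 mm that drops into the box's mouth (4 mm play all round), lid x along box x, either way round. Origin: centre of the slab's underside, z up; 79 mm above the bench when fitted; plate top at 12 mm. On top a black bar handle along x, 102 mm long, 14 wide, from 38 to 50 mm above the origin, posts at its ends. 0.35 kg.
- wedge1: Orange plastic wedge, symmetric taper seen from above: 110 mm long (its x), 42 mm wide at the thick end (+x, black cap), 22 mm at the thin end (-x); body 36 mm high. Origin: centre of its underside (mid-length), z up. Over the origin stands a pull tab, 12 mm thick (along x), 22 mm wide (along y), from 36 to 68 mm above the underside. About 0.13 kg. May be absent.
- wedge2: As wedge1. May be absent.
- wedge3: As wedge1. May be absent.
- wedge4: As wedge1. May be absent.
- wedge1_thick (a point): Point inside wedge1 near its thick end, 45 mm along +x from its origin and 18 mm up.
- wedge2_thick (a point): Point inside wedge2 near its thick end, 45 mm along +x from its origin and 18 mm up.
- wedge3_thick (a point): Point inside wedge3 near its thick end, 45 mm along +x from its origin and 18 mm up.
- wedge4_thick (a point): Point inside wedge4 near its thick end, 45 mm along +x from its origin and 18 mm up.
- clamp_left (a joint): Red clamp arm on the box's +y wall, in rad: 0 down flat, pointing inward over the lid; 1.57 straight up; more leans outward (stop 2.75). Hinge: parallel to the box's x, 78 mm from the box's centre towards +y, 96 mm above the bench. Flat paddle 42 mm long from the hinge, 36 mm wide, 8 mm thick; stays where it is left; about 3 N near its end swings it.
- clamp_left_tip (a point): Middle of the free end of clamp_left, 42 mm from its hinge.
- clamp_right (a joint): Red clamp arm on the box's -y wall, in rad: 0 down flat, pointing inward over the lid; 1.57 straight up; more leans outward (stop 2.75). Hinge: parallel to the box's x, 78 mm from the box's centre towards -y, 96 mm above the bench. Flat paddle 42 mm long from the hinge, 36 mm wide, 8 mm thick; stays where it is left; about 3 N near its end swings it.
- clamp_right_tip (a point): Middle of the free end of clamp_right, 42 mm from its hinge.
- bowl: White ceramic bowl, 110 mm wide, 50 mm high, a bystander. Origin: centre of its underside.
- spice_jar: Spice jar with a green cap, 56 mm wide, 85 mm high, a bystander. Origin: centre of its underside.
- mug: Blue mug, 80 mm wide, 85 mm high, a bystander. Origin: centre of its underside.

How it is judged (in metres and radians):
On the way, in this order (a step that is already met when the one before it is completed fails the run):
1. every wedge lies flat on the box's floor, side by side and alternately head to tail (z of wedge1 in the frame of box between 0.002 and 0.012 m and angle between each of wedge1, wedge2, wedge3, wedge4's own z axis and vertical below 0.12 rad and horizontal distance between each of wedge1, wedge2, wedge3, wedge4 and box below 0.085 m and angle between the x axis of each of wedge1, wedge2, wedge3, wedge4 and the y axis of box, either way round below 0.35 rad and ((horizontal distance between wedge1 and wedge2 below 0.07 m and horizontal distance between wedge1_thick and wedge2_thick above 0.07 m) or (horizontal distance between wedge1 and wedge3 below 0.07 m and horizontal distance between wedge1_thick and wedge3_thick above 0.07 m) or (horizontal distance between wedge1 and wedge4 below 0.07 m and horizontal distance between wedge1_thick and wedge4_thick above 0.07 m)) and z of wedge2 in the frame of box between 0.002 and 0.012 m and ((horizontal distance between wedge2 and wedge1 below 0.07 m and horizontal distance between wedge2_thick and wedge1_thick above 0.07 m) or (horizontal distance between wedge2 and wedge3 below 0.07 m and horizontal distance between wedge2_thick and wedge3_thick above 0.07 m) or (horizontal distance between wedge2 and wedge4 below 0.07 m and horizontal distance between wedge2_thick and wedge4_thick above 0.07 m)) and z of wedge3 in the frame of box between 0.002 and 0.012 m and ((horizontal distance between wedge3 and wedge1 below 0.07 m and horizontal distance between wedge3_thick and wedge1_thick above 0.07 m) or (horizontal distance between wedge3 and wedge2 below 0.07 m and horizontal distance between wedge3_thick and wedge2_thick above 0.07 m) or (horizontal distance between wedge3 and wedge4 below 0.07 m and horizontal distance between wedge3_thick and wedge4_thick above 0.07 m)) and z of wedge4 in the frame of box between 0.002 and 0.012 m and ((horizontal distance between wedge4 and wedge1 below 0.07 m and horizontal distance between wedge4_thick and wedge1_thick above 0.07 m) or (horizontal distance between wedge4 and wedge2 below 0.07 m and horizontal distance between wedge4_thick and wedge2_thick above 0.07 m) or (horizontal distance between wedge4 and wedge3 below 0.07 m and horizontal distance between wedge4_thick and wedge3_thick above 0.07 m)) and (horizontal distance between wedge1 and wedge2 above 0.057 m or horizontal distance between wedge1_thick and wedge2_thick above 0.07 m) and (horizontal distance between wedge1 and wedge3 above 0.057 m or horizontal distance between wedge1_thick and wedge3_thick above 0.07 m) and (horizontal distance between wedge1 and wedge4 above 0.057 m or horizontal distance between wedge1_thick and wedge4_thick above 0.07 m) and (horizontal distance between wedge2 and wedge3 above 0.057 m or horizontal distance between wedge2_thick and wedge3_thick above 0.07 m) and (horizontal distance between wedge2 and wedge4 above 0.057 m or horizontal distance between wedge2_thick and wedge4_thick above 0.07 m) and (horizontal distance between wedge3 and wedge4 above 0.057 m or horizontal distance between wedge3_thick and wedge4_thick above 0.07 m)), for 0.2 s.
2. the lid is fitted fully down on the box (z of lid in the frame of box between 0.076 and 0.082 m and horizontal distance between lid and box below 0.008 m and angle between lid's own z axis and vertical below 0.05 rad), for 0.2 s.
3. both clamps are swung down onto the lid (value of joint each of clamp_left, clamp_right below 0.12 rad), for 0.2 s.
At the end, for the whole second after the job is handed in: Every wedge flat on the box's floor, along the box within 0.35 rad, its middle within 70 mm of an opposite-pointing neighbour's; same-pointing ones over 57 mm apart. Lid centred within 8 mm, fully down within 3 mm, level within 0.05 rad, at rest. Both clamps within 0.12 rad of fully down (all of step 1 and all of step 2 and all of step 3 and linear speed of lid below 0.02 m/s); the robot touches nothing.
It fails at once if the bowl is moved more than 30 mm (distance of bowl from where it was at the start of the episode above 0.03 m).
It fails at once if the spice jar is moved more than 30 mm (distance of spice_jar from where it was at the start of the episode above 0.03 m).
It fails at once if the mug is moved more than 30 mm (distance of mug from where it was at the start of the episode above 0.03 m).
Of wedge1, wedge2, wedge3, wedge4 only 3 to 4 are there at a start; the rules pass over those that are not, and their reading is None.
At some moment in a run one of wedge1, wedge2, wedge3, wedge4, lid may be knocked a few centimetres aside while the robot is not near it.
Once in a run the grip may slacken for a moment while it holds something.
It also fails if it takes over 210 s, if anything falls off the work surface, if the arm or the gripper's body presses on something with over 40 N, if the wrist force passes 120 N, or if a joint passes its speed limit or range.

## Working session

There is one attempt and no reset: what is moved stays moved. The work goes in short steps, each a Python script; the robot and the scene stay as the last script left them, time stands still between calls to the robot, and variables do not carry over. Pictures are saved under pics/ and viewed, and the job is handed in when it is done.

```bash
ls; mkdir -p pics
python3 - <<'E'
from plant import arm
import cv2,numpy as np
np.set_printoptions(precision=4,suppress=True)
for n in ["scene","top","wrist"]:
    im,d=arm.camera(n)
    cv2.imwrite(f"pics/{n}0.png",im[:,:,::-1])
    p=arm.camera_params(n)
    print(n,{k:np.array(v) for k,v in p.items()}, d.min(),d.max())
print(arm.get_tcp_rot(),arm.get_time_s(),arm.tips_ahead)
E
```

```text
pics
scene {'camera_matrix': array([[539.2317,   0.    , 323.7486],
       [  0.    , 539.2317, 238.1236],
       [  0.    ,   0.    ,   1.    ]]), 'dist_coeffs': array([-0.0958,  0.    ,  0.    ,  0.    ,  0.    ]), 'world_to_cam': array([[ 0.5329,  0.846 ,  0.0165, -0.311 ],
       [ 0.5508, -0.332 , -0.7657, -0.2648],
       [-0.6424,  0.4171, -0.6429,  1.4734],
       [ 0.    ,  0.    ,  0.    ,  1.    ]])} 0.0 3.8871963
top {'camera_matrix': array([[483.4969,   0.    , 321.712 ],
       [  0.    , 483.4969, 235.0289],
       [  0.    ,   0.    ,   1.    ]]), 'dist_coeffs': array([-0.0068,  0.    ,  0.    ,  0.    ,  0.    ]), 'world_to_cam': array([[-0.0011, -1.    , -0.0068, -0.0147],
       [-0.9927,  0.0019, -0.1209,  0.6041],
       [ 0.1209,  0.0067, -0.9926,  0.9759],
       [ 0.    ,  0.    ,  0.    ,  1.    ]])} 0.0 1.9409776
wrist {'camera_matrix': array([[394.8643,   0.    , 317.8723],
       [  0.    , 394.8643, 240.6065],
       [  0.    ,   0.    ,   1.    ]]), 'dist_coeffs': array([0.0101, 0.    , 0.    , 0.    , 0.    ]), 'T_tool_cam': array([[ 0.0003, -0.9615, -0.2747,  0.0813],
       [ 1.    ,  0.0003, -0.0001, -0.0002],
       [ 0.0002, -0.2747,  0.9615, -0.2002],
       [ 0.    ,  0.    ,  0.    ,  1.    ]])} 0.0 1.2662389
[-179.8981   -0.0155  153.3709] 0.15 0.008
```

View pics/scene0.png

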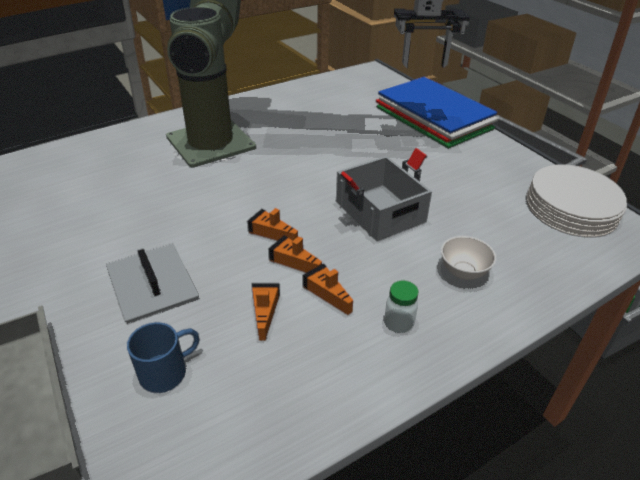

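View pics/top0.png

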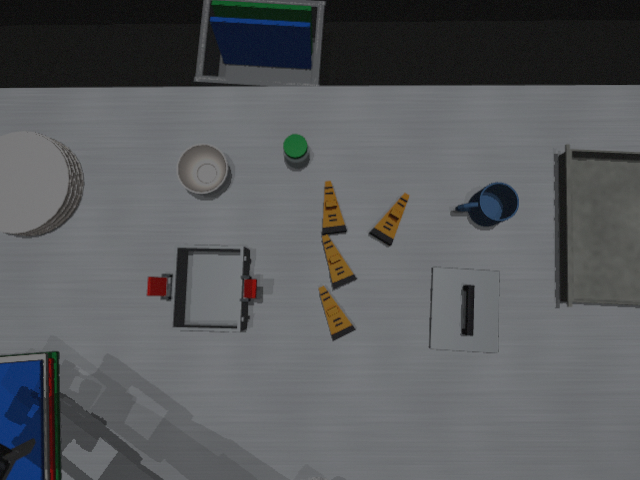

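View pics/wrist0.png

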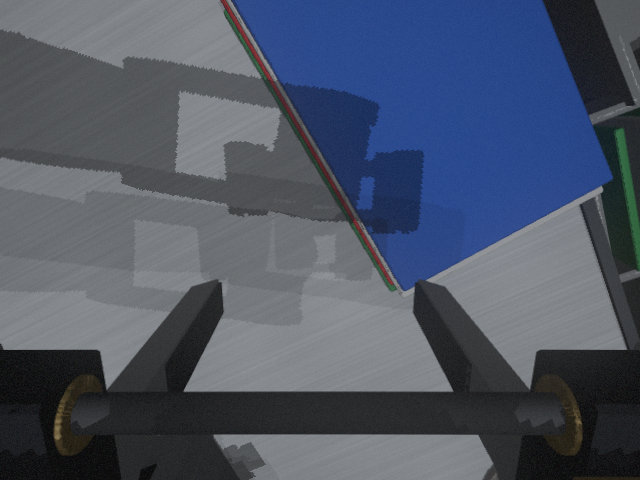

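The pictures show four wedges, with top-view tabs near (332,205), (395,213), (336,258) and (334,312). The box is at (212,288), with the left clamp leaning out at (158,286) and the right one near upright at (250,289). The lid is at (465,310). I'll measure these next.

```bash
cat > h.py <<'E'
from plant import arm
import cv2,numpy as np
from scipy.spatial.transform import Rotation as R
np.set_printoptions(precision=4,suppress=True)
def T_wc(name):
    p=arm.camera_params(name)
    if name!='wrist': return np.linalg.inv(np.array(p['world_to_cam']))
    T=np.eye(4);T[:3,:3]=R.from_euler('xyz',arm.get_tcp_rot(),degrees=True).as_matrix();T[:3,3]=arm.get_eef_pos()
    return T@np.array(p['T_tool_cam'])
def shot(name,save=None):
    T=T_wc(name); im,d=arm.camera(name)
    if save: cv2.imwrite(f'pics/{save}.png',im[:,:,::-1])
    return im,d,T
def rays(name,T,uv):
    p=arm.camera_params(name)
    u=cv2.undistortPoints(np.array(uv,float).reshape(-1,1,2),np.array(p['camera_matrix']),np.array(p['dist_coeffs'])).reshape(-1,2)
    return np.c_[u,np.ones(len(u))]@T[:3,:3].T, T[:3,3]
def onplane(name,T,uv,z):
    r,o=rays(name,T,uv); return o+r*((z-o[2])/r[:,2])[:,None]
def cloud(name,T,d,mask):
    v,u=np.nonzero(mask&(d>0)); r,o=rays(name,T,np.c_[u,v]); return o+r*d[v,u][:,None],np.c_[u,v]
def orange(im):
    h=cv2.cvtColor(im,cv2.COLOR_RGB2HSV); return cv2.inRange(h,(8,150,60),(22,255,255))>0
def red(im):
    h=cv2.cvtColor(im,cv2.COLOR_RGB2HSV); return (cv2.inRange(h,(0,150,70),(6,255,255))|cv2.inRange(h,(174,150,70),(180,255,255)))>0
def blobs(m,amin):
    n,l,s,c=cv2.connectedComponentsWithStats(m.astype(np.uint8)); return [l==i for i in range(1,n) if s[i,4]>amin]
def wedges(name,im,d,T,amin=150):
    out=[]
    for b in blobs(orange(im),amin):
        P,uv=cloud(name,T,d,b)
        tab=P[(P[:,2]>.058)&(P[:,2]<.08)]; top=P[(P[:,2]>.028)&(P[:,2]<.042)]
        out.append((P,tab,top,uv.mean(0)))
    return out
E
python3 - <<'E'
from h import *
im,d,T=shot('top')
for P,tab,top,c in wedges('top',im,d,T):
    print(c,len(P),P[:,2].min(),P[:,2].max(),'tab',len(tab),tab.mean(0) if len(tab) else 0,'top',len(top),top.mean(0),cv2.minAreaRect(top[:,:2].astype(np.float32)*1000))
for b in blobs(red(im),30):
    P,uv=cloud('top',T,d,b); print('red',uv.mean(0),P.min(0),P.max(0))
    print(cv2.fitLine(P.astype(np.float32),cv2.DIST_L2,0,.01,.01).ravel())
# table depth check
for u,v in [(400,400),(300,400),(560,100),(200,288)]: print(cloud('top',T,d,np.arange(480)[:,None]==v)[0][u] if 0 else onplane('top',T,[(u,v)],0), d[v,u])
# box rim
P,uv=cloud('top',T,d,np.ones((480,640),bool))
m=(P[:,2]>.075)&(P[:,2]<.092)&(uv[:,0]>160)&(uv[:,0]<270)&(uv[:,1]>235)&(uv[:,1]<340)
Q=P[m]; print('rim',len(Q),Q.min(0),Q.max(0),cv2.minAreaRect(Q[:,:2].astype(np.float32)*1000))
m=(P[:,2]>.006)&(P[:,2]<.02)&(uv[:,0]>420)&(uv[:,0]<510)&(uv[:,1]>255)&(uv[:,1]<360)
Q=P[m]; print('lid',len(Q),Q.mean(0),Q.min(0),Q.max(0),cv2.minAreaRect(Q[:,:2].astype(np.float32)*1000))
m=(P[:,2]>.04)&(P[:,2]<.06)&(uv[:,0]>420)&(uv[:,0]<510)&(uv[:,1]>255)&(uv[:,1]<360)
Q=P[m]; print('bar',len(Q),Q.mean(0),cv2.minAreaRect(Q[:,:2].astype(np.float32)*1000))
E
```

```text
[331.2367 210.2584] 507 0.030723168510522036 0.07161105386273858 tab 59 [ 0.6651 -0.0344  0.0684] top 440 [ 0.6547 -0.0358  0.0366] ((663.6907958984375, -35.66026306152344), (81.59951782226562, 42.80366516113281), 5.627941608428955)
[391.4686 219.3059] 510 0.031975930215750514 0.0725186099128603 tab 63 [ 0.6442 -0.1663  0.0685] top 436 [ 0.6353 -0.1609  0.0367] ((643.0621948242188, -165.56533813476562), (43.21284866333008, 80.99113464355469), 58.95086669921875)
[336.0107 263.2236] 559 0.03154741069830669 0.07262393224050756 tab 68 [ 0.5524 -0.0417  0.0677] top 484 [ 0.5437 -0.0457  0.0366] ((551.2859497070312, -42.6464729309082), (81.26978302001953, 44.64642333984375), 23.148340225219727)
[333.9527 314.4851] 571 0.031666881598109375 0.0729998038446169 tab 69 [ 0.4475 -0.0364  0.0681] top 501 [ 0.4389 -0.041   0.0367] ((445.90179443359375, -37.598052978515625), (81.0888442993164, 44.826751708984375), 26.5907039642334)
red [156.5032 285.9554] [0.4799 0.2872 0.0988] [0.5136 0.3111 0.1366]
[0.0935 0.4938 0.8646 0.497  0.2983 0.1193]
red [249.7703 288.1818] [ 0.476   0.1086 -0.002 ] [0.51
[... 336 characters left out ...]
.0198] [0.1452 0.5328 0.0282]
[0.9931 0.1173 0.0056 0.1265 0.5302 0.0243]
[[ 0.262  -0.1781  0.    ]] 1.0079138
[[0.262  0.0303 0.    ]] 1.0069792
[[ 0.9128 -0.5505  0.    ]] 1.0845159
[[0.4945 0.246  0.    ]] 1.0285088
rim 1193 [0.4115 0.1262 0.075 ] [0.5789 0.2871 0.0917] ((495.0769348144531, 206.76724243164062), (160.8468475341797, 166.91397094726562), 89.47621154785156)
lid 5112 [ 0.4487 -0.3145  0.0128] [ 0.3463 -0.411   0.0061] [ 0.5492 -0.2231  0.0199] ((442.0954895019531, -319.898193359375), (177.91859436035156, 199.96420288085938), 84.6082992553711)
bar 398 [ 0.4497 -0.3145  0.0501] ((450.2589416503906, -315.45404052734375), (14.93107795715332, 102.15081024169922), 86.8635025024414)
```

Run:
```python
from h import *
arm.goto([0.41,0.205,0.30],[180,0,0])
im,d,T=shot('wrist','wbox')
print(arm.get_eef_pos(),arm.get_tcp_rot(),arm.get_time_s())
P,uv=cloud('wrist',T,d,np.ones((480,640),bool))
for lo,hi in [(.080,.090),(.003,.009)]:
    m=(P[:,2]>lo)&(P[:,2]<hi)&(abs(P[:,0]-.495)<.12)&(abs(P[:,1]-.207)<.079 )
    Q=P[m]; print(len(Q),Q.mean(0),Q.min(0),Q.max(0),cv2.minAreaRect(Q[:,:2].astype(np.float32)*1000))
b=cv2.convertScaleAbs(d,alpha=300)
for bb in blobs(red(im),100):
    Q,_=cloud('wrist',T,d,bb); print('red',_.mean(0),Q.min(0),Q.max(0))
```

```text
[0.4098 0.2054 0.2997] [179.9987   0.0311   0.0675] 1.9917
4191 [0.5044 0.2116 0.084 ] [0.4082 0.1398 0.08  ] [0.5797 0.2859 0.0899] ((494.2082824707031, 213.71246337890625), (143.38331604003906, 168.98287963867188), 88.453369140625)
14318 [0.4973 0.2117 0.0053] [0.4147 0.1469 0.003 ] [0.5732 0.2766 0.009 ] ((493.7596435546875, 211.79318237304688), (126.4322738647461, 156.3420867919922), 88.59593200683594)
red [201.7778 117.1111] [0.4796 0.3058 0.1297] [0.5128 0.3116 0.1352]
red [422.8235 124.    ] [0.4755 0.1093 0.1288] [0.5081 0.1155 0.1334]
red [ 59.0841 295.5523] [0.199  0.5342 0.0196] [0.3493 0.5508 0.0252]
```

View pics/wbox.png

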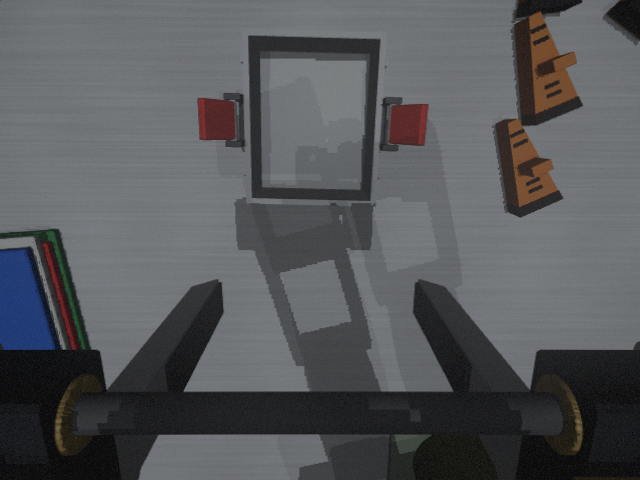

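Box floor corners in the wrist view at about (262,52), (369,52), (360,190) and (262,190) fit 126 x 156 mm. That puts the box centre at (0.494, 0.212), yaw -1.4°. Both clamps lean outward. Next is the first wedge.

```bash
cat >> h.py <<'E'
BC=np.array([0.4939,0.2118]); BY=-1.4
def u(a): a=np.radians(a); return np.array([np.cos(a),np.sin(a)])
def wrapyaw(y):
    while y>230: y-=360
    while y<-120: y+=360
    return y
def measure(im,d,T,near,name='wrist'):
    best=None
    for P,tab,top,c in wedges(name,im,d,T,300 if name=='wrist' else 150):
        tt=tab[tab[:,2]>tab[:,2].max()-.006] if len(tab) else tab
        if len(tt)<20 or len(top)<100: continue
        r=cv2.minAreaRect(tt[:,:2].astype(np.float32)*1000)
        c0=np.array(r[0])/1000
        # axis from body outline: PCA of body-top + sign to the wide end
        ar=cv2.minAreaRect(top[:,:2].astype(np.float32)*1000)
        (a1,b1),ang=ar[1],ar[2]
        ang=ang if a1>b1 else ang+90
        tang=r[2] if r[1][0]<r[1][1] else r[2]+90  # thin side dir
        if u(ang)@(top[:,:2].mean(0)-c0)<0: ang+=180
        k=np.round((ang-tang)/180); tang+=180*k
        e=np.linalg.norm(c0-near)
        if best is None or e<best[0]: best=(e,c0,ang,tang,tt[:,2].mean(),r[1],ar[1],c)
    return best
def look(near,alpha,z=.30,save=None):
    """hover with camera over the wedge, jaws along it"""
    y=wrapyaw(alpha-90); p=np.array(near)-.085*u(y)
    arm.goto([*p,z],[180,0,y]); im,d,T=shot('wrist',save)
    return measure(im,d,T,np.array(near))
def pick(c,alpha):
    y=wrapyaw(alpha-90)
    arm.gripper_to(.55); arm.goto([*c,.14],[180,0,y])
    arm.move_linear([*c,.046],vel=.12)       # tips at 38+ , grasp point .057
    arm.gripper_to(0.0,effort=35); g=arm.get_finger_gap()
    arm.move_linear([*c,.20],vel=.2)
    return g,arm.get_finger_gap()
def held(save=None):
    im,d,T=shot('wrist',save); P,uv=cloud('wrist',T,d,orange(im))
    Tt=np.eye(4);Tt[:3,:3]=R.from_euler('xyz',arm.get_tcp_rot(),degrees=True).as_matrix();Tt[:3,3]=arm.get_eef_pos()
    Q=(P-Tt[:3,3])@Tt[:3,:3]
    return Q[(Q[:,2]>-.02)&(Q[:,2]<.08)&(abs(Q[:,1])<.07)&(abs(Q[:,0])<.04)],uv
E
python3 - <<'E'
from h import *
m=look([.4475,-.0364],208,save='wD'); print(m)
print(arm.get_time_s())
E
```

```text
None
4.3667
```

View pics/wD.png

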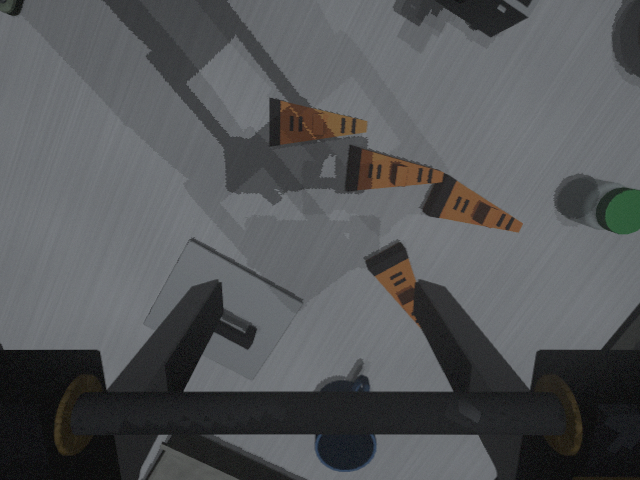

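The target wedge is at about (318,122) with its tab near (313,122). The arm's shadow darkens it, so I'll loosen the mask.

```bash
cat >> h.py <<'E'
def orange(im):
    h=cv2.cvtColor(im,cv2.COLOR_RGB2HSV); return cv2.inRange(h,(5,110,25),(22,255,255))>0
def measure(im,d,T,near,name='wrist',alpha=None,debug=True,z0=0):
    P,uv=cloud(name,T,d,orange(im)); r=np.linalg.norm(P[:,:2]-near,axis=1)
    t=P[(r<.045)&(P[:,2]>.062+z0)&(P[:,2]<.076+z0)]
    if len(t)<15: return None
    c=np.median(t[:,:2],0); t=t[np.linalg.norm(t[:,:2]-c,axis=1)<.016]
    rect=cv2.minAreaRect(t[:,:2].astype(np.float32)*1000); c=np.array(rect[0])/1000
    top=P[(np.linalg.norm(P[:,:2]-c,axis=1)<.058)&(P[:,2]>.028+z0)&(P[:,2]<.042+z0)]
    thin=rect[2] if rect[1][0]<rect[1][1] else rect[2]+90
    if alpha is not None: thin+=180*np.round((alpha-thin)/180)
    # body axis: fit sides: midline of widths along axis
    a=thin
    for _ in range(4):
        X=(top[:,:2]-c)@u(a); Y=(top[:,:2]-c)@u(a+90)
        s=[];mid=[]
        for x in np.arange(-.05,.042,.005):
            k=(X>=x)&(X<x+.005)
            if k.sum()>5: s.append(x+.0025); mid.append((Y[k].min()+Y[k].max())/2)
        f=np.polyfit(s,mid,1) if len(s)>4 else (0,0); a+=np.degrees(np.arctan(f[0]))
    if debug: print('tab',c,rect[1],'z',t[:,2].mean(),'thin',thin,'axis',a,'lat off',f[1]*1000,'n',len(t),len(top))
    return c,a,thin,c+f[1]*u(a+90)
def look(near,alpha,z=.30,save=None):
    y=wrapyaw(alpha-90); p=np.array(near)-.085*u(y)
    arm.goto([*p,z],[180,0,y]); im,d,T=shot('wrist',save)
    return measure(im,d,T,np.array(near),alpha=alpha)
E
python3 - <<'E'
from h import *
im,d,T=shot('wrist')
for n,a in [((.4475,-.0364),208),((.5524,-.0417),205),((.6651,-.0344),188),((.6442,-.1663),149)]: measure(im,d,T,np.array(n),alpha=a)
print('top cam')
im,d,T=shot('top')
for n,a in [((.4475,-.0364),208),((.5524,-.0417),205),((.6651,-.0344),188),((.6442,-.1663),149)]: measure(im,d,T,np.array(n),'top',alpha=a)
E
```

```text
tab [ 0.4464 -0.0366] (11.642963409423828, 21.240018844604492) z 0.06713219584855551 thin 207.96422004699707 axis 205.93685088660962 lat off 0.3234452755837322 n 246 1844
tab [ 0.552 -0.042] (11.694238662719727, 21.585512161254883) z 0.06721018097515859 thin 201.98320388793945 axis 203.25291438133993 lat off -0.6179669193609911 n 213 1586
tab [ 0.6653 -0.0342] (12.278075218200684, 21.62837791442871) z 0.06715813302595154 thin 185.8759651184082 axis 187.85377558124182 lat off -0.23269613630488598 n 205 1319
tab [ 0.6415 -0.1707] (13.792098999023438, 12.215192794799805) z 0.06715446040263494 thin 145.29721450805664 axis 140.51018916191578 lat off -0.15170749035829756 n 88 846
top cam
tab [ 0.4474 -0.0364] (11.385766983032227, 21.45928192138672) z 0.06836916372743544 thin 205.88660430908203 axis 200.5690855882397 lat off -1.4499114614578423 n 67 520
tab [ 0.5527 -0.0418] (11.702837944030762, 21.6588134765625) z 0.06838267258957917 thin 202.95318794250488 axis 202.91969256287067 lat off 0.1773965353153867 n 66 576
tab [ 0.665  -0.0346] (12.676024436950684, 21.277429580688477) z 0.06840863462722188 thin 186.847665309906 axis 187.22609312277856 lat off 0.20964898980044586 n 67 525
```

Run:
```python
from h import *
print(pick([.4464,-.0366],206.5),arm.get_ft_force(),arm.get_time_s())
Q,uv=held('heldD'); print(len(Q),Q.min(0),Q.max(0),np.median(Q,0))
```

```text
(0.009111825121246928, 0.005614855684361252) [ 0.0475  0.5513 -0.0723] 8.775Traceback (most recent call last):
  File "<stdin>", line 3, in <module>
    return umr_minimum(a, axis, None, out, keepdims, initial, where)
ValueError: zero-size array to reduction operation minimum which has no identity
```

View pics/heldD.png

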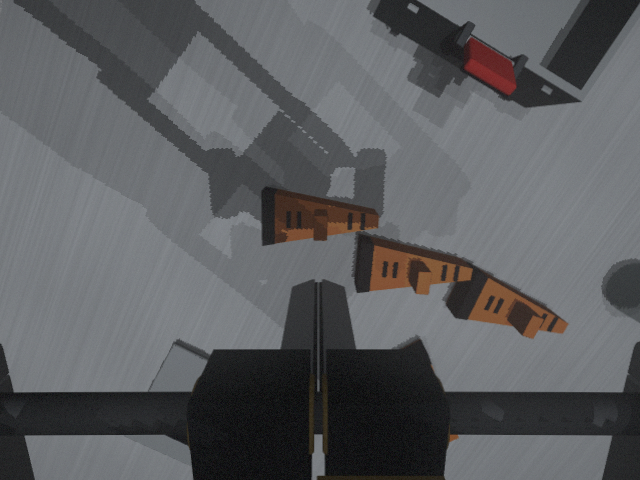

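The fingers closed on nothing: the wedge is at (320,215), not between them. I'll re-measure before retrying.

Run:
```python
from h import *
print(arm.get_eef_pos(),arm.get_tcp_rot())
im,d,T=shot('wrist')
measure(im,d,T,np.array([.4464,-.0366]),alpha=206)
P,uv=cloud('wrist',T,d,orange(im)); k=(abs(uv[:,0]-320)<60)&(abs(uv[:,1]-215)<30); Q=P[k]
print(Q.min(0),Q.max(0),np.median(Q,0))
t=Q[Q[:,2]>.058]; print(len(t),t.mean(0) if len(t) else 0)
measure(im,d,T,t.mean(0)[:2] if len(t) else Q.mean(0)[:2],alpha=206)
```

```text
[ 0.4449 -0.0362  0.198 ] [-179.8229   -0.1543  116.4978]
tab [ 0.4462 -0.0378] (11.846416473388672, 21.54329490661621) z 0.06712599215407586 thin 203.3750171661377 axis 204.53298932820314 lat off -1.3357279865129235 n 314 2413
[ 0.3984 -0.0756  0.0079] [ 0.5124 -0.01    0.0693] [ 0.4404 -0.0361  0.0353]
317 [ 0.446  -0.0371  0.067 ]
tab [ 0.4462 -0.0378] (11.846416473388672, 21.54329490661621) z 0.06712599215407586 thin 203.3750171661377 axis 204.53298932820314 lat off -1.3357279865129235 n 314 2413
```

Run:
```python
from h import *
c=[.4462,-.0374]; y=115.5
arm.gripper_to(.55); print(arm.get_finger_gap())
arm.goto([*c,.14],[180,0,y]); print(arm.get_eef_pos())
arm.move_linear([*c,.046],vel=.12); print(arm.get_eef_pos(),arm.get_tcp_rot(),arm.get_ft_force(),arm.get_time_s())
shot('scene','s1')
shot('wrist','w1')
```

```text
0.5521342319215351
[ 0.445  -0.037   0.1392]
[ 0.4473 -0.0377  0.047 ] [179.9057   0.0833 115.5031] [ 0.2555 -0.2832  0.1394] 11.075
```

View pics/s1.png

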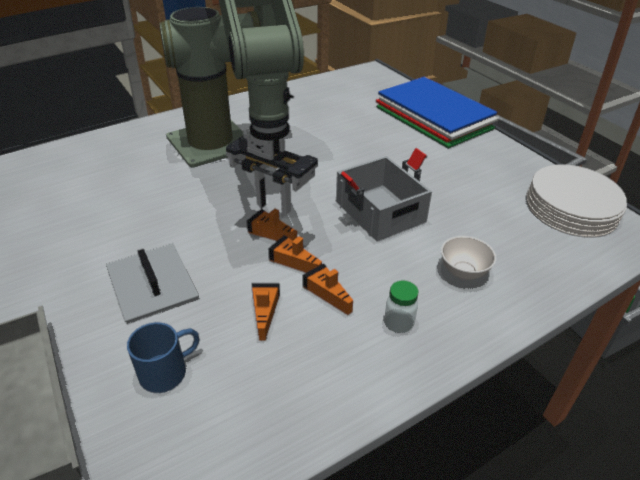

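View pics/w1.png

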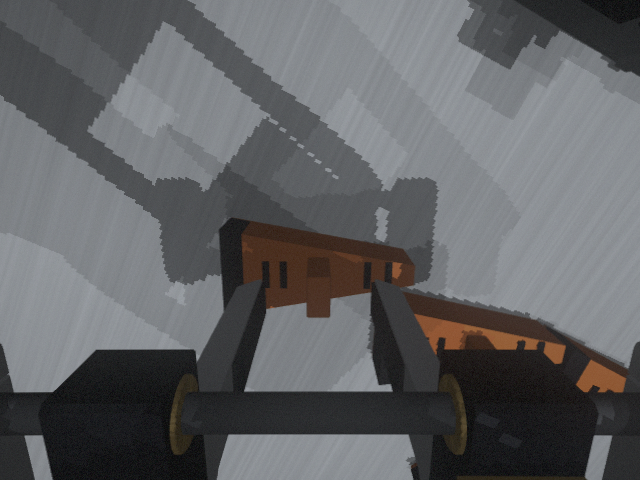

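Run:
```python
from h import *
p=arm.camera_params('wrist'); Tc=np.linalg.inv(np.array(p['T_tool_cam']))
for q in [(0,0,.008),(0,0,0),(0,0,-.011),(0,0,-.021),(0,.026,.008),(0,-.026,.008),(.008,.026,.008),(-.008,.026,.008),(.008,-.026,.008)]:
    c=Tc@np.array([*q,1]); uv,_=cv2.projectPoints(c[:3].reshape(1,3),np.zeros(3),np.zeros(3),np.array(p['camera_matrix']),np.array(p['dist_coeffs'])); print(q,uv.ravel())
im,d,T=shot('wrist')
P,uv=cloud('wrist',T,d,np.ones((480,640),bool))
Rt=R.from_euler('xyz',arm.get_tcp_rot(),degrees=True).as_matrix(); Q=(P-arm.get_eef_pos())@Rt
for (a,b) in [(318,262),(318,275),(318,290),(318,310),(255,290),(250,300),(390,290),(385,310)]:
    i=b*640+a; k=np.where((uv==[a,b]).all(1))[0]; print((a,b),P[k],Q[k])
```

```text
(0, 0, 0.008) [319.4401 277.0981]
(0, 0, 0) [319.4964 282.448 ]
(0, 0, -0.011) [319.5807 290.4633]
(0, 0, -0.021) [319.6653 298.5074]
(0, 0.026, 0.008) [365.6026 277.1158]
(0, -0.026, 0.008) [273.278  277.0904]
(0.008, 0.026, 0.008) [366.0807 263.6856]
(-0.008, 0.026, 0.008) [365.1349 290.2856]
(0.008, -0.026, 0.008) [272.8393 263.6599]
(318, 262) [[ 0.4419 -0.0282  0.0446]] [[ 0.0108 -0.0007  0.0024]]
(318, 275) [[ 0.4418 -0.0281  0.0647]] [[ 0.011  -0.0007 -0.0177]]
(318, 290) [[ 0.4447 -0.0342  0.0675]] [[ 0.0042 -0.0007 -0.0205]]
(318, 310) [[ 0.4494 -0.044   0.0674]] [[-0.0067 -0.0007 -0.0204]]
(255, 290) [[ 0.4164 -0.0407  0.0822]] [[ 0.0105 -0.0291 -0.0353]]
(250, 300) [[ 0.4159 -0.0412  0.0923]] [[ 0.0102 -0.0297 -0.0454]]
(390, 290) [[ 0.4713 -0.0146  0.0822]] [[ 0.0104  0.0317 -0.0352]]
(385, 310) [[ 0.4668 -0.0175  0.1009]] [[ 0.0097  0.0265 -0.0539]]
```

Run:
```python
from h import *
im,d,T=shot('wrist')
c=im[240:360,180:460]; cv2.imwrite('pics/crop1.png',cv2.resize(cv2.convertScaleAbs(c,alpha=2),None,fx=2.8,fy=2.8)[:,:,::-1])
im2,d2,T2=shot('scene'); c=im2[120:260,210:330]; cv2.imwrite('pics/crop2.png',cv2.resize(cv2.convertScaleAbs(c,alpha=1.7),None,fx=4,fy=4)[:,:,::-1])
P,uv=cloud('wrist',T,d,np.ones((480,640),bool))
Rt=R.from_euler('xyz',arm.get_tcp_rot(),degrees=True).as_matrix(); Q=(P-arm.get_eef_pos())@Rt
g=im.astype(int).max(2)[uv[:,1],uv[:,0]]
k=(abs(Q[:,0])<.02)&(abs(Q[:,1])>.02)&(abs(Q[:,1])<.05)&(Q[:,2]>-.08)&(uv[:,1]<340)
f=Q[k]; print(np.histogram(f[:,2],bins=np.arange(-.08,.09,.01)))
for s in (1,-1):
    g=f[(f[:,1]*s>0)&(f[:,2]<-.02)]; print(g.min(0),g.max(0))
# scene cam
P,uv=cloud('scene',T2,d2,np.ones((480,640),bool)); Q=(P-arm.get_eef_pos())@Rt
k=(abs(Q[:,0])<.02)&(abs(Q[:,1])>.012)&(abs(Q[:,1])<.05)&(Q[:,2]>-.08)&(Q[:,2]<.03); f=Q[k];print(np.histogram(f[:,2],bins=np.arange(-.08,.04,.01)))
```

```text
(array([ 833,  972,  903,  826,  691,  395,    0,    0,  124, 4190,  251,
        226,  908,    0,    0,    0]), array([-0.08, -0.07, -0.06, -0.05, -0.04, -0.03, -0.02, -0.01, -0.  ,
        0.01,  0.02,  0.03,  0.04,  0.05,  0.06,  0.07,  0.08]))
[-0.0077  0.0248 -0.0792] [ 0.0109  0.0381 -0.0216]
[-0.0074 -0.0389 -0.0794] [ 0.011  -0.0263 -0.0206]
(array([ 86,  79,  78,  80,  77,  36,   0,   0,  31, 290,  48]), array([-0.08, -0.07, -0.06, -0.05, -0.04, -0.03, -0.02, -0.01, -0.  ,
        0.01,  0.02,  0.03]))
```

View pics/crop1.png

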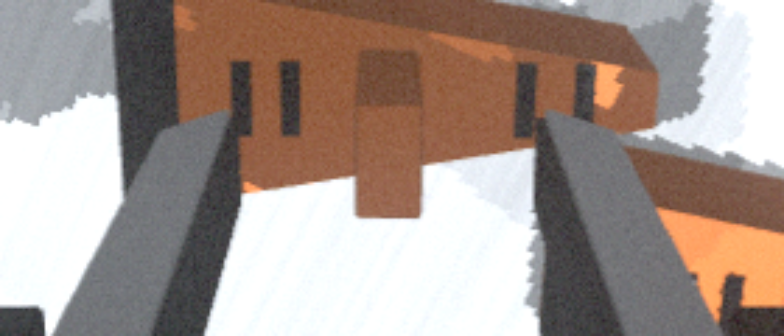

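View pics/crop2.png

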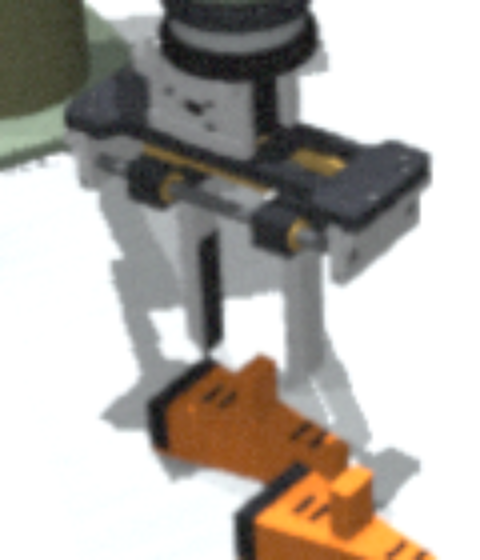

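Both cameras put the fingertips at tool z of about -0.022, not the stated +0.008. That explains the miss: the fingers closed above the tab. I'll work with tip height = TCP z + 0.0215 and check it at this grasp.

```bash
cat >> h.py <<'E'
TIP=0.0215   # fingertip height above reported TCP height (measured)
LX=0.0016    # finger centre along tool x as the wrist camera sees it
E
python3 - <<'E'
from h import *
c=arm.get_eef_pos()[:2]; c=[.4470,-.0378]
arm.move_linear([*c,.0200],vel=.06); print(arm.get_eef_pos(),arm.get_ft_force())
arm.gripper_to(0.0,effort=35); print(arm.get_finger_gap())
arm.move_linear([*c,.12],vel=.12); print(arm.get_finger_gap(),arm.get_ft_force(),arm.get_time_s())
Q,uv=held('heldD2'); print(len(Q)); print(Q.min(0),Q.max(0))
E
```

```text
[ 0.4466 -0.0377  0.0195] [-0.0026  0.0196 -0.2589]
0.12763104598692487
0.12667487415367867 [-0.5068 -0.3829 -1.5078] 13.5917
8454
[-0.0234 -0.044  -0.02  ] [0.0239 0.0542 0.0169]
```

View pics/heldD2.png

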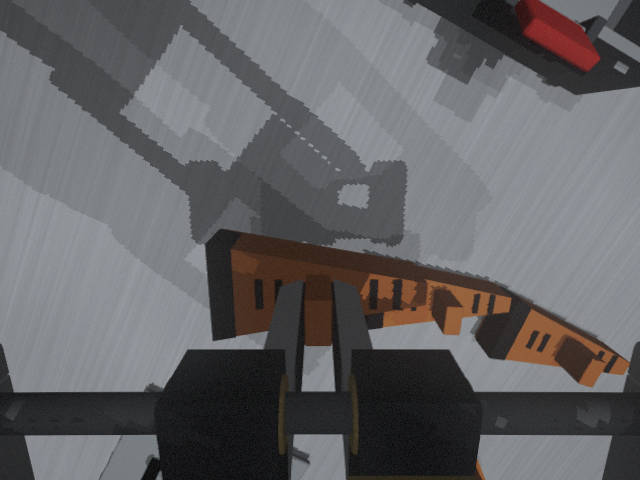

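```bash
cat >> h.py <<'E'
BT=BC-np.array([LX,0])   # box centre in TCP terms
GZ=0.0195
def lateral(save=None):
    Q,_=held(save); b=Q[(Q[:,2]>-.022)&(Q[:,2]<-.011)]
    s=[];m=[];w=[]
    for y in np.arange(-.05,.05,.005):
        k=(b[:,1]>=y)&(b[:,1]<y+.005)
        if k.sum()>10 and abs(y+.0025)>.02: s.append(y);m.append((b[k,0].min()+b[k,0].max())/2);w.append(np.ptp(b[k,0]))
    f=np.polyfit(s,m,1) if len(s)>3 else (0,LX)
    print('lat',np.array(m)*1000,'w',np.array(w)*1000,'tilt',np.degrees(f[0]),'off',1000*f[1])
    return f[1]-LX
PITCH=.0365
def place(slot,up,lat=0.0,extra=0.0):
    """slot 0..3 along box x; up=True thick end towards +y"""
    y=(0 if up else 180)+BY
    t=BT+(slot-1.5)*PITCH*u(BY)-lat*u(y)
    arm.move_linear([*arm.get_eef_pos()[:2],.20],vel=.25)
    arm.goto([*t,.20],[180,0,y]); g=arm.get_finger_gap()
    print('over',arm.get_eef_pos(),'gap',g,'t',arm.get_time_s())
    if g<.09: raise SystemExit('LOST')
    return t,y
def lower(t,z=GZ+.0075):
    arm.move_linear([*t,.10],vel=.2)
    arm.move_linear([*t,z+.01],vel=.1); arm.move_linear([*t,z],vel=.04)
    e=arm.get_eef_pos(); print('low',e,e[:2]-t,arm.get_ft_force(),arm.get_finger_gap())
def release():
    e=arm.get_eef_pos()
    arm.gripper_to(.45); arm.move_linear([e[0],e[1],.10],vel=.15); arm.move_linear([e[0],e[1],.20],vel=.3)
E
python3 - <<'E'
from h import *
l=lateral()
t,y=place(0,True,0)
l=lateral('heldD3'); print(l)
E
```

```text
lat [ 0.3409  0.3219  0.2477  0.5668  5.0481  0.5771  0.3535  0.1171  0.1007
  0.3192 -0.0217] w [47.4467 46.0743 44.3214 42.087  31.1653 23.625  22.239  20.7027 18.9102
 17.1041 15.4658] tilt -0.6788645170701775 off 0.7462089216338372
over [0.4374 0.2129 0.1996] gap 0.12557575155573603 t 16.375
lat [-1.9126 -1.643  -1.6126 -1.9361  1.3149 -1.4072 -1.8441 -1.9653 -1.8103
 -1.7386 -1.9687] w [47.1244 46.0143 44.3998 42.8608 34.1561 23.8605 22.4368 20.7538 19.0649
 17.2311 15.5034] tilt -0.3985820727105686 off -1.4894941831059247
-0.003089494183105925
```

View pics/heldD3.png

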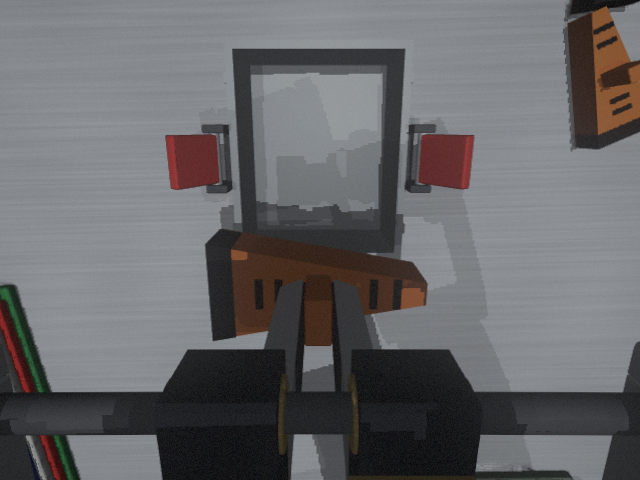

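Run:
```python
from h import *
for i in range(6): print(np.array(arm.get_eef_pos())*1000,arm.get_time_s())
arm.dwell(.3)
for i in range(3): print(np.array(arm.get_eef_pos())*1000,arm.get_time_s())
```

```text
[437.5473 212.8547 199.7605] 16.425
[437.5473 212.8547 199.7605] 16.425
[437.5473 212.8547 199.7605] 16.425
[437.5473 212.8547 199.7605] 16.425
[437.5473 212.8547 199.7605] 16.425
[437.5473 212.8547 199.7605] 16.425
[437.65   213.0223 200.086 ] 16.725
[437.65   213.0223 200.086 ] 16.725
[437.65   213.0223 200.086 ] 16.725
```

```bash
cat >> h.py <<'E'
def held(save=None):
    im,d,T=shot('wrist',save); Q,uv=cloud('wrist',np.array(arm.camera_params('wrist')['T_tool_cam']),d,orange(im))
    return Q[(Q[:,2]>-.025)&(Q[:,2]<.08)&(abs(Q[:,1])<.07)&(abs(Q[:,0])<.04)],uv
def lateral(save=None):
    Q,_=held(save); b=Q[(Q[:,2]>-.0195)&(Q[:,2]<-.0135)]
    s=[];m=[];w=[]
    for y in np.arange(-.05,.05,.005):
        k=(b[:,1]>=y)&(b[:,1]<y+.005)
        if k.sum()>10 and abs(y+.0025)>.022: s.append(y);m.append((b[k,0].min()+b[k,0].max())/2);w.append(np.ptp(b[k,0]))
    f=np.polyfit(s,m,1) if len(s)>3 else (0,LX)
    print('lat',np.array(m)*1000,'w',np.array(w)*1000,'tilt',np.degrees(f[0]),'off',1000*f[1])
    return f[1]-LX
E
python3 - <<'E'
from h import *
print(lateral())
im,d,T=shot('wrist'); Q,uv=cloud('wrist',np.array(arm.camera_params('wrist')['T_tool_cam']),d,~orange(im))
k=(Q[:,2]<-.025)&(Q[:,2]>-.05)&(abs(Q[:,1])<.03)&(abs(Q[:,0])<.03); f=Q[k]; print(f.min(0),f.max(0),np.percentile(f[:,0],[1,50,99]))
E
```

```text
lat [-1.8774 -2.0937 -1.9789 -1.8868  1.5847 -1.3893 -1.8538 -1.9682 -1.9195
 -1.9093 -2.1962] w [47.9131 46.7768 44.8091 42.5179 34.2177 23.6737 22.7306 20.5499 18.8318
 16.1934 15.2776] tilt -0.39012614680667934 off -1.5774771887171624
-0.0031774771887171623
[-0.0126 -0.0185 -0.05  ] [ 0.0092  0.0176 -0.025 ] [-0.0073  0.0083  0.009 ]
```

Run:
```python
from h import *
Q,_=held()
for y in np.arange(-.05,.06,.01):
    k=(Q[:,1]>=y)&(Q[:,1]<y+.01); q=Q[k]
    if len(q)<20: continue
    o=np.argsort(q[:,0]); q=q[o]
    print('%.3f'%y, [tuple((q[i:i+max(1,len(q)//7)].mean(0)[[0,2]]*1000).round(1)) for i in range(0,len(q),max(1,len(q)//7))])
```

```text
-0.050 [(np.float64(-21.5), np.float64(-15.0)), (np.float64(-14.5), np.float64(-15.0)), (np.float64(-7.4), np.float64(-15.0)), (np.float64(-0.3), np.float64(-15.0)), (np.float64(7.0), np.float64(-15.1)), (np.float64(13.9), np.float64(-15.1)), (np.float64(20.0), np.float64(-9.9)), (np.float64(21.8), np.float64(1.1))]
-0.040 [(np.float64(-20.6), np.float64(-15.0)), (np.float64(-13.5), np.float64(-15.0)), (np.float64(-5.5), np.float64(-15.0)), (np.float64(3.1), np.float64(-15.1)), (np.float64(10.2), np.float64(-15.0)), (np.float64(16.4), np.float64(-14.6)), (np.float64(20.3), np.float64(-2.7))]
-0.030 [(np.float64(-16.7), np.float64(-15.0)), (np.float64(-7.3), np.float64(-15.0)), (np.float64(1.4), np.float64(-15.1)), (np.float64(8.1), np.float64(-15.1)), (np.float64(13.0), np.float64(-15.1)), (np.float64(17.2), np.float64(-8.6)), (np.float64(18.7), np.float64(-3.3)), (np.float64(19.6), np.float64(7.8))]
-0.020 [(np.float64(5.8), np.float64(-15.0)), (np.float64(8.9), np.float64(-15.2)), (np.float64(11.9), np.float64(-15.1)), (np.float64(14.7), np.float64(-13.5)), (np.float64(16.1), np.fl
[... 1544 characters left out ...]
oat64(6.3), np.float64(-12.5)), (np.float64(8.0), np.float64(-3.0)), (np.float64(8.7), np.float64(-4.4))]
0.040 [(np.float64(-8.4), np.float64(-15.1)), (np.float64(-6.2), np.float64(-15.1)), (np.float64(-4.2), np.float64(-15.1)), (np.float64(-2.2), np.float64(-15.0)), (np.float64(-0.2), np.float64(-15.1)), (np.float64(2.0), np.float64(-15.1)), (np.float64(4.8), np.float64(-12.6))]
0.050 [(np.float64(-7.6), np.float64(-14.9)), (np.float64(-6.3), np.float64(-15.0)), (np.float64(-5.1), np.float64(-15.0)), (np.float64(-3.9), np.float64(-15.0)), (np.float64(-2.5), np.float64(-15.2)), (np.float64(-1.3), np.float64(-15.1)), (np.float64(0.7), np.float64(-15.0)), (np.float64(2.8), np.float64(-15.1))]
```

Run:
```python
from h import *
im,d,T=shot('wrist'); Q,uv=cloud('wrist',np.array(arm.camera_params('wrist')['T_tool_cam']),d,orange(im))
t=Q[(Q[:,2]<-.042)&(Q[:,2]>-.056)&(abs(Q[:,1])<.008)&(abs(Q[:,0])<.03)]
print(len(t),t.min(0),t.max(0),np.percentile(t[:,0],[2,98]))
k=(abs(Q[:,1]-.05)<.003)&(abs(Q[:,2]+.015)<.003)&(abs(Q[:,0])<.04);print(Q[k].min(0),Q[k].max(0))
k=(abs(Q[:,1]+.045)<.003)&(abs(Q[:,2]+.015)<.002)&(abs(Q[:,0])<.04);print(Q[k].min(0),Q[k].max(0))
```

```text
1365 [-0.0129 -0.0063 -0.0559] [ 0.0096  0.0058 -0.042 ] [-0.0118  0.0092]
[-0.0093  0.047  -0.017 ] [ 0.0055  0.053  -0.0134]
[-0.0255 -0.0435 -0.0165] [ 0.0219 -0.042  -0.0136]
```

The wedge hangs level at the tab, 3 mm off-centre sideways, which I'll compensate. Its taper measures stronger than stated (about 48 to 14 mm, same mean), so I'll use a 34.5 mm pitch.

```bash
cat >> h.py <<'E'
LX=0.0012; PITCH=.0345
BT=BC-np.array([LX,0])
def lateral(save=None):
    arm.dwell(.25)
    im,d,T=shot('wrist',save); Q,uv=cloud('wrist',np.array(arm.camera_params('wrist')['T_tool_cam']),d,orange(im))
    t=Q[(Q[:,2]<-.042)&(Q[:,2]>-.056)&(abs(Q[:,1])<.008)&(abs(Q[:,0])<.03)]
    b=Q[(abs(Q[:,2]+.015)<.002)&(abs(Q[:,0])<.04)]
    ce=[]
    for y in (-.043,-.033,.033,.043,.05):
        k=abs(b[:,1]-y)<.003
        ce.append((b[k,0].min()+b[k,0].max())/2 if k.sum()>10 else np.nan)
    tc=(t[:,0].min()+t[:,0].max())/2
    zb=np.median(Q[(abs(abs(Q[:,1])-.037)<.01)&(abs(Q[:,0])<.01)&(Q[:,2]<0),2])
    print('tab',tc*1000,np.ptp(t[:,0])*1000,'body',np.array(ce)*1000,'topz',zb)
    return tc-LX, zb
E
python3 - <<'E'
from h import *
t,y=place(0,True,-.0030)
lower(t); print(arm.get_time_s())
E
```

```text
over [0.4444 0.213  0.2   ] gap 0.12390415973355637 t 17.425
low [0.4437 0.2129 0.0268] [-0.0002 -0.0001] [ 0.3554 -0.8435 -0.7394] 0.12286512283588646
19.2583
```

Run:
```python
from h import *
release()
# next: wedge C
m=look([.552,-.042],203,save='wC'); arm.dwell(.2); im,d,T=shot('wrist','wC'); print(arm.get_eef_pos(),arm.get_time_s())
m=measure(im,d,T,np.array([.552,-.042]),alpha=203)
im,d,T=shot('top','top1')
for n,a in [((.5524,-.0417),205),((.6651,-.0344),188),((.6442,-.1663),149)]: measure(im,d,T,np.array(n),'top',alpha=a)
measure(im,d,T,np.array([.44,.213]),'top',alpha=90,z0=.006)
```

```text
tab [ 0.5522 -0.0422] (10.620173454284668, 21.172027587890625) z 0.06715151988181531 thin 202.92817306518555 axis 202.99198351686863 lat off -0.09324336795322384 n 241 1861
[ 0.5852 -0.12    0.3001] 23.5667
tab [ 0.5524 -0.042 ] (10.595620155334473, 20.220155715942383) z 0.06725301897755227 thin 203.02702140808105 axis 203.0934602848662 lat off 0.041221802370432895 n 229 1861
tab [ 0.5526 -0.0418] (11.728553771972656, 21.744060516357422) z 0.06851310275283426 thin 203.80257987976074 axis 190.1726048882498 lat off -6.356878853576592 n 58 279
tab [ 0.6645 -0.0349] (12.365133285522461, 20.523380279541016) z 0.06820289315714637 thin 180.33533143997192 axis 187.22398647705708 lat off -0.0963109262134872 n 66 532
tab [0.4434 0.2137] (13.670509338378906, 21.715503692626953) z 0.0740859492110003 thin 89.19688415527344 axis 88.90764896299633 lat off -0.41335535165309295 n 73 586
```

View pics/top1.png

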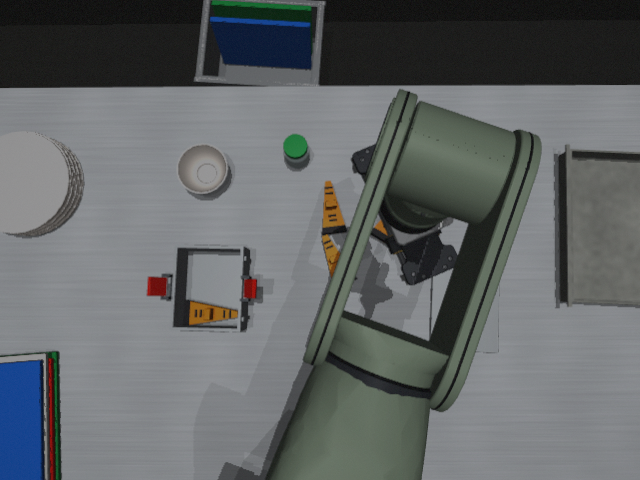

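The first wedge lies flat in the box with its tab at top-view (212,313), tab z 0.074 and axis 89°. Next is wedge C into slot 1.

```bash
cat >> h.py <<'E'
def pick(c,alpha):
    y=wrapyaw(alpha-90); c=np.array(c)-LX*u(y)
    arm.gripper_to(.5); arm.goto([*c,.10],[180,0,y])
    arm.move_linear([*c,.03],vel=.15); arm.dwell(.1)
    arm.move_linear([*c,.0195],vel=.08)
    arm.gripper_to(0.0,effort=45); g=arm.get_finger_gap()
    arm.move_linear([*c,.20],vel=.2)
    print('pick gap',g,arm.get_finger_gap(),arm.get_ft_force(),arm.get_time_s())
    if arm.get_finger_gap()<.09: raise SystemExit('MISSED')
def job(c,alpha,slot,up,save):
    pick(c,alpha)
    place(slot,up)
    l,zb=lateral(save)
    t,y=place(slot,up,l)
    return t,zb
E
python3 - <<'E'
from h import *
t,zb=job([.5524,-.042],203.1,1,False,'heldC')
E
```

```text
pick gap 0.12420782492369808 0.12545479302638549 [ 0.0567 -0.2516 -1.5033] 27.5083
over [0.4759 0.2116 0.2   ] gap 0.1272291986171014 t 28.7917
tab 2.0027121232047835 22.487150281204656 body [1.8967 1.7907 1.8856 2.127  1.942 ] topz -0.015582881668245313
over [0.4762 0.2123 0.2   ] gap 0.12391055770131768 t 29.5917
```

View pics/heldC.png

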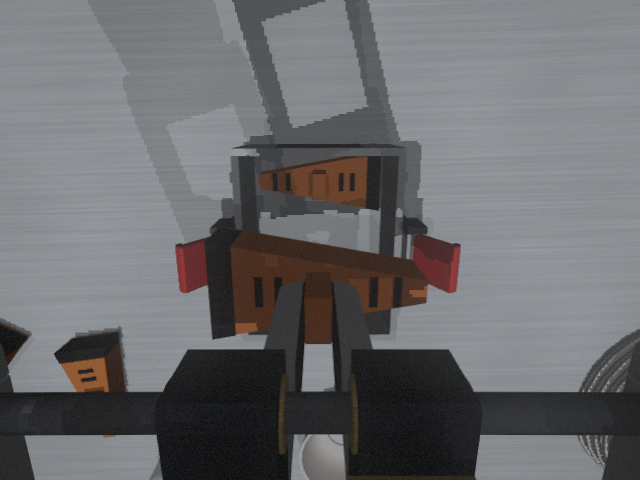

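Run:
```python
from h import *
im,d,T=shot('wrist'); P,uv=cloud('wrist',T,d,orange(im))
t=P[(P[:,2]>.066)&(P[:,2]<.08)&(abs(P[:,0]-.442)<.03)&(abs(P[:,1]-.213)<.04)]; print(len(t),t.min(0),t.max(0))
t0=[0.4761+0.0,0.2123]
import numpy as np
y=180+BY; t=BT-0.5*PITCH*u(BY)-.0008*u(y)
lower(t); release()
m=look([.6653,-.0344],188,save='wA'); arm.dwell(.2); im,d,T=shot('wrist','wA2'); m=measure(im,d,T,np.array([.6653,-.0344]),alpha=188)
im,d,T=shot('top','top2')
measure(im,d,T,np.array([.44,.213]),'top',alpha=90,z0=.006)
measure(im,d,T,np.array([.476,.213]),'top',alpha=270,z0=.006)
print(arm.get_time_s())
```

```text
397 [0.4305 0.2066 0.0664] [0.4525 0.2187 0.0751]
low [0.4759 0.2121 0.0267] [-0.0004 -0.0001] [-0.0295  1.0161 -2.578 ] 0.12680996788764626
tab [ 0.6647 -0.0346] (10.583765983581543, 20.177745819091797) z 0.06713281638804232 thin 188.1172637939453 axis 186.96563523107378 lat off -0.04629939463101324 n 230 1853
tab [ 0.6648 -0.0346] (11.632548332214355, 21.24070167541504) z 0.0670722385532473 thin 187.90008115768433 axis 187.14415792926275 lat off 0.051001518737513636 n 255 1843
tab [0.4541 0.2124] (11.647714614868164, 31.464479446411133) z 0.07428500048083266 thin 89.2357406616211 axis 98.49629821212686 lat off -4.915157733629092 n 70 1149
tab [0.4541 0.2124] (11.647714614868164, 31.464479446411133) z 0.07428500048083266 thin 269.2357406616211 axis 278.7403731780597 lat off 4.9087564993340145 n 70 1149
35.0833
```

View pics/top2.png

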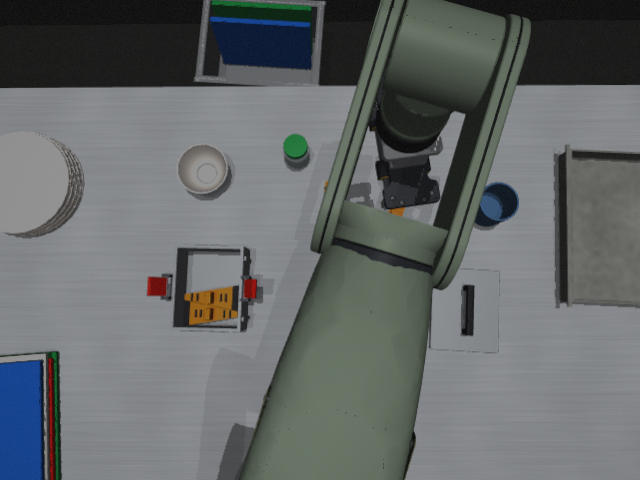

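The second wedge sits flat and head to tail beside the first, tabs at about (213,313) and (211,297). Wedge A goes into slot 2.

Run:
```python
from h import *
t,zb=job([.6648,-.0346],187.3,2,True,'heldA')
lower(t); 
print(arm.get_time_s()); release()
m=look([.6442,-.1663],148,save='wB'); arm.dwell(.2); im,d,T=shot('wrist','wB2'); m=measure(im,d,T,np.array([.6442,-.1663]),alpha=148)
im,d,T=shot('top','top3'); print(arm.get_time_s())
```

```text
pick gap 0.12448144014609916 0.1266217146123821 [-0.4484 -0.476  -1.2514] 38.975
over [0.5103 0.2111 0.2001] gap 0.1251585128413632 t 41.0833
tab 0.14048991497606772 22.277629645984522 body [-0.1414  0.0169  0.0523  0.275  -0.1514] topz -0.015474574448989808
over [0.511  0.2114 0.2   ] gap 0.12479342666884215 t 41.8833
low [0.5107 0.2113 0.0267] [-0.0003 -0.0001] [-0.2287  0.5594 -2.031 ] 0.12257038758421987
43.7167
tab [ 0.6441 -0.1665] (21.16193199157715, 10.586681365966797) z 0.06710107800773424 thin 148.07920455932617 axis 148.4853981278645 lat off 0.3877389071305254 n 241 1860
tab [ 0.6438 -0.1663] (21.203371047973633, 10.601593017578125) z 0.06709960491886749 thin 148.10773468017578 axis 148.51653451550612 lat off 0.3501262390633625 n 238 1861
47.5583
```

View pics/top3.png

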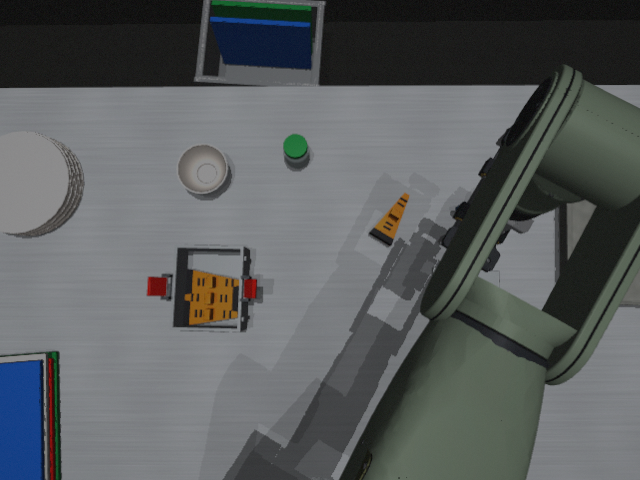

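View pics/wB2.png

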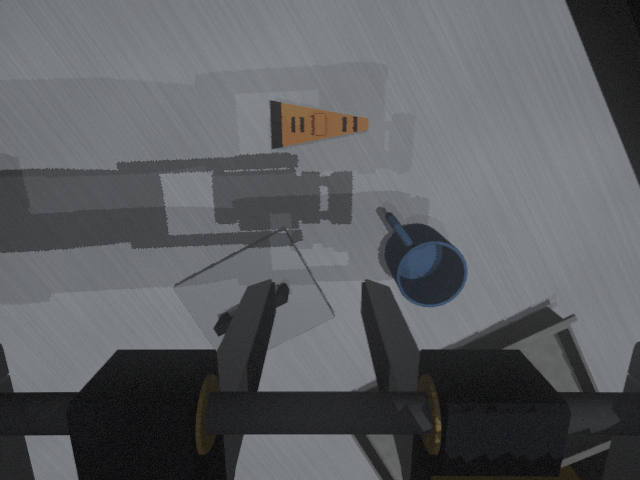

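Three wedges are in. The last is at wrist pixel (318,124) and undisturbed.

Run:
```python
from h import *
t,zb=job([.6438,-.1663],148.3,3,False,'heldB')
lower(t); 
print(arm.get_time_s())
```

```text
pick gap 0.12538775098801297 0.1253825817144088 [-0.3656 -0.109  -1.1213] 51.45
over [0.5449 0.2099 0.2001] gap 0.12673353962798856 t 53.15
tab 2.9184165024602473 22.305394931949746 body [2.5577 2.5948 2.6671 2.7313 2.0421] topz -0.015538082724724539
over [0.5462 0.2106 0.2   ] gap 0.12399663744623403 t 53.95
low [0.5458 0.2104 0.0267] [-0.0003 -0.0001] [-0.1603 -0.4179 -1.459 ] 0.1264274630901741
55.7833
```

View pics/heldB.png

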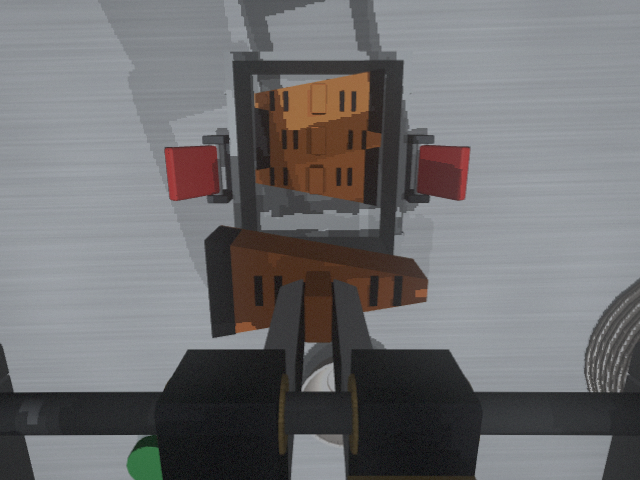

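Run:
```python
from h import *
release()
arm.goto([0.40,0.205,0.30],[180,0,0]); arm.dwell(.25)
im,d,T=shot('wrist','wfull')
P,uv=cloud('wrist',T,d,orange(im))
t=P[(P[:,2]>.070)&(P[:,2]<.08)]
for lo in np.array([-1.5,-.5,.5,1.5])*PITCH+BC[0]:
    q=t[abs(t[:,0]-lo)<.015]; print(len(q),q.mean(0))
q=P[(P[:,2]<.048)&(P[:,2]>.03)&(abs(P[:,0]-.494)<.08)&(abs(P[:,1]-.21)<.07)]
print('body z',np.percentile(q[:,2],[2,50,98]),arm.get_time_s())
arm.gripper_to(.6)
arm.goto([.36,-.31,.30],[180,0,-3]); arm.dwell(.25)
im,d,T=shot('wrist','wlid'); P,uv=cloud('wrist',T,d,np.ones((480,640),bool))
s=P[(abs(P[:,0]-.45)<.1)&(abs(P[:,1]+.3145)<.1)]
for lo,hi in [(.044,.056),(.008,.018)]:
    q=s[(s[:,2]>lo)&(s[:,2]<hi)]; print(len(q),q.mean(0),cv2.minAreaRect(q[:,:2].astype(np.float32)*1000))
print(arm.get_time_s())
```

```text
233 [0.442  0.2136 0.0731]
237 [0.4734 0.2124 0.0732]
250 [0.5061 0.2097 0.0732]
289 [0.5432 0.2111 0.0732]
body z [0.0392 0.0413 0.0431] 60.5333
1231 [ 0.4489 -0.3156  0.0491] ((447.8414611816406, -315.52459716796875), (13.95493221282959, 100.22057342529297), 86.26683807373047)
16840 [ 0.4525 -0.3158  0.0112] ((447.8841552734375, -315.96380615234375), (143.0602569580078, 171.74575805664062), 86.2555160522461)
63.1583
```

View pics/wfull.png

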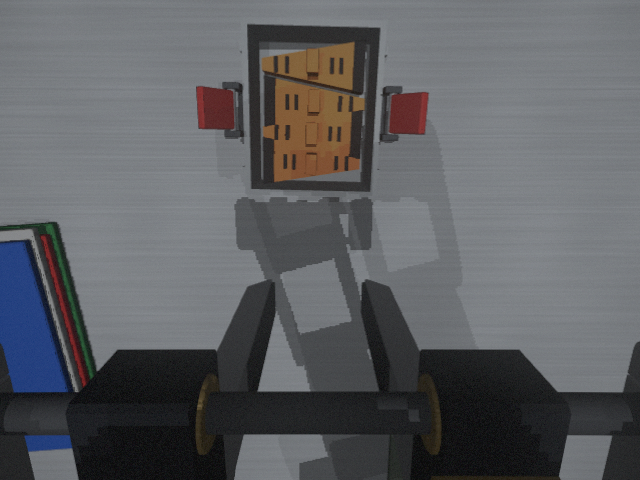

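View pics/wlid.png

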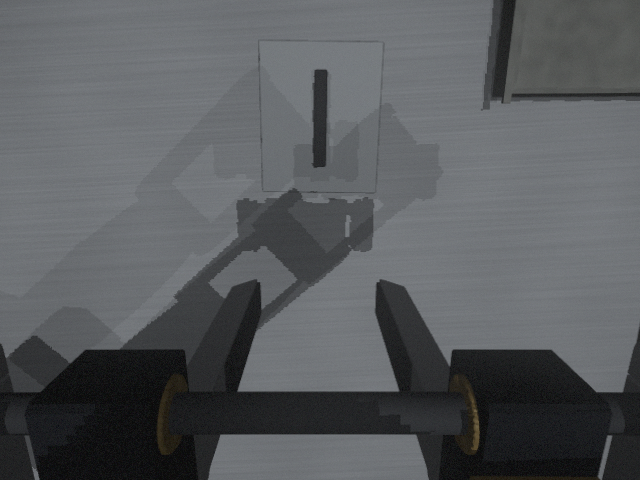

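All four wedges lie flat: tabs at 0.073 m, x of 0.442, 0.473, 0.506 and 0.543, alternating. The lid is at (0.448, -0.316), yaw -3.7°, with 172 x 143 mm measured as expected. Now I'll pick it up.

Run:
```python
from h import *
c=np.array([.4479,-.3157])-LX*u(-3.74)
arm.goto([*c,.10],[180,0,-3.74]); arm.dwell(.1)
arm.move_linear([*c,.025],vel=.15); arm.move_linear([*c,.011],vel=.05); print(arm.get_eef_pos())
arm.gripper_to(0,effort=55); print(arm.get_finger_gap(),arm.get_eef_pos())
arm.move_linear([*c,.22],vel=.15); print(arm.get_finger_gap(),arm.get_ft_force(),arm.get_ft_torque(),arm.get_time_s())
t=BT+np.array([0,-.0005])
arm.goto([*t,.22],[180,0,BY]); arm.dwell(.2); print(arm.get_finger_gap(),arm.get_eef_pos(),arm.get_time_s())
im,d,T=shot('wrist','hlid'); shot('scene','slid')
P,uv=cloud('wrist',T,d,np.ones((480,640),bool)); Q=(P-T[:3,3])
k=(P[:,2]>.20)&(P[:,2]<.25)&(abs(P[:,0]-.49)<.1)&(abs(P[:,1]-.21)<.09); q=P[k]
k2=abs(q[:,2]-np.median(q[:,2]))<.004; q=q[k2]; print(len(q),q.min(0),q.max(0)); A=np.c_[q[:,:2]-q[:,:2].mean(0),np.ones(len(q))]; print(np.linalg.lstsq(A,q[:,2],rcond=None)[0])
print(cv2.minAreaRect(q[:,:2].astype(np.float32)*1000))
```

```text
[ 0.4465 -0.3154  0.0107]
0.14400339988031258 [ 0.4467 -0.3158  0.0111]
0.14237865147558915 [-0.1325  0.618  -4.8822] [0.0128 0.1513 0.0186] 67.5
0.1401471002904459 [0.4931 0.2105 0.2199] 69.6167
55020 [0.4222 0.1375 0.2162] [0.5817 0.283  0.224 ]
[-0.001  -0.0006  0.22  ]
((501.35858154296875, 210.51455688476562), (143.19479370117188, 157.89193725585938), 88.5501937866211)
```

View pics/hlid.png

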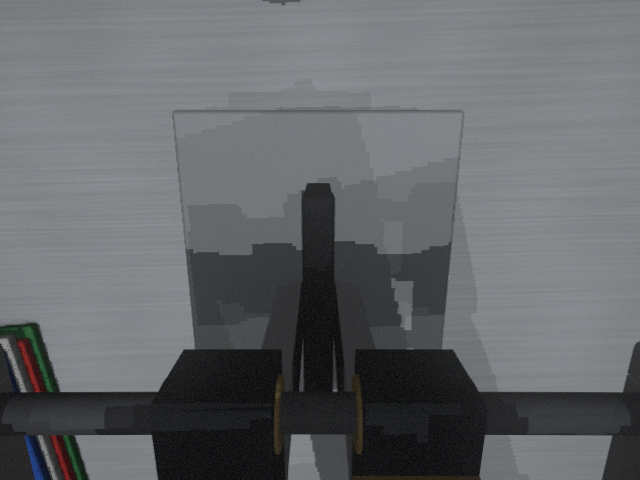

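View pics/slid.png

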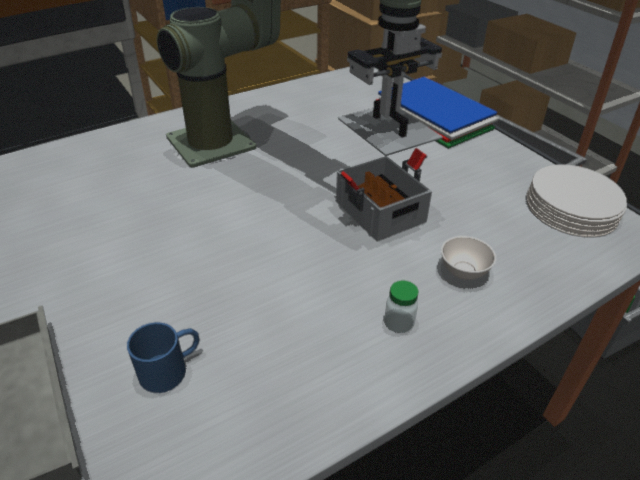

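The lid is held level and yaw-aligned (-1.45°), its front corners at about (174,112) and (463,112). I'll shift it about 1 mm and lower it.

Run:
```python
from h import *
t=[.4922,.2116]
arm.move_linear([*t,.13],vel=.12); arm.move_linear([*t,.105],vel=.06); print(arm.get_eef_pos(),arm.get_ft_force(),arm.get_finger_gap())
for z in (.100,.096,.093,.0905,.0895):
    arm.move_linear([*t,z],vel=.03); f=arm.get_ft_force(); print(z,arm.get_eef_pos(),f,arm.get_finger_gap())
    if f[2]>10: print('contact'); break
print(arm.get_time_s()); shot('scene','slid2')
```

```text
[0.4919 0.2115 0.1045] [ 0.536  -0.2138 -4.1412] 0.14364145221871646
0.1 [0.492  0.2116 0.0998] [-0.5375 -0.6242 -4.1323] 0.13949419326986887
0.096 [0.4919 0.2115 0.0957] [-0.4267  0.1185 -4.6565] 0.14819541757742427
0.093 [0.4919 0.2115 0.0927] [ 0.6473  0.6245 -4.1702] 0.14281498427275893
0.0905 [0.492  0.2116 0.0903] [ 0.4748 -0.6882 -4.3023] 0.1396849545672464
0.0895 [0.4924 0.2116 0.0901] [-1.5495 -0.1989 -0.3475] 0.14933825039499007
72.5333
```

View pics/slid2.png

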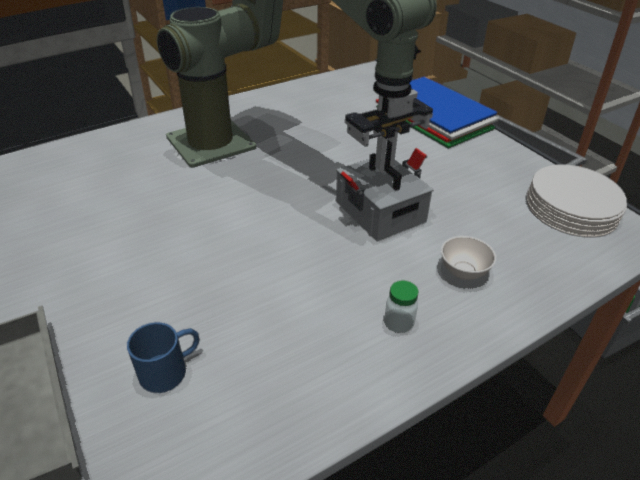

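Run:
```python
from h import *
arm.gripper_to(.35); e=arm.get_eef_pos(); arm.move_linear([e[0],e[1],.16],vel=.12); arm.move_linear([e[0],e[1],.30],vel=.3)
arm.goto([0.40,0.205,0.30],[180,0,0]); arm.gripper_to(0); arm.dwell(.2)
im,d,T=shot('wrist','wlid2'); P,uv=cloud('wrist',T,d,np.ones((480,640),bool))
q=P[(P[:,2]>.080)&(P[:,2]<.1)&(abs(P[:,0]-.494)<.1)&(abs(P[:,1]-.2118)<.0725)]; z=np.median(q[:,2]); q=q[abs(q[:,2]-z)<.004]
A=np.c_[q[:,:2]-q[:,:2].mean(0),np.ones(len(q))]; print(z,np.linalg.lstsq(A,q[:,2],rcond=None)[0],cv2.minAreaRect(q[:,:2].astype(np.float32)*1000))
for b in blobs(red(im),100):
    Q,_=cloud('wrist',T,d,b)
    if Q[:,0].mean()>.4: print('red',_.mean(0),Q.min(0),Q.max(0))
print(arm.get_time_s())
```

```text
0.09017281303157224 [ 0.0005 -0.0003  0.0902] ((493.8923034667969, 212.57518005371094), (144.28857421875, 172.61172485351562), 88.5654067993164)
red [200.4508 105.0622] [0.4795 0.3053 0.1297] [0.5131 0.3115 0.1353]
red [423.2109 112.7266] [0.4752 0.1093 0.1289] [0.5083 0.1154 0.1333]
75.8333
```

View pics/wlid2.png

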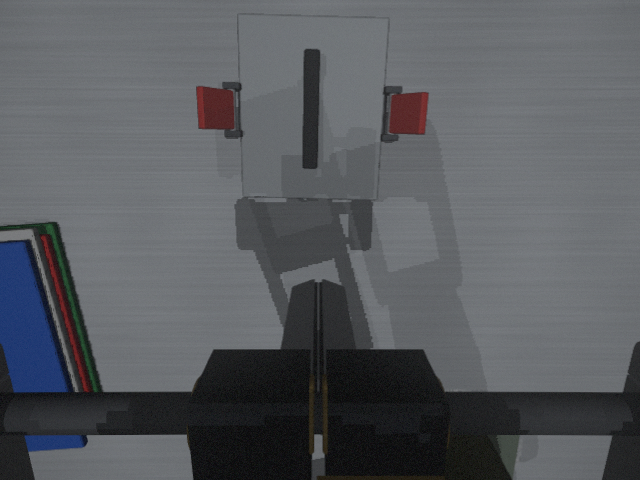

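The lid is centred (0.4939, 0.2126), level within 0.001 rad, plate top at 0.090. The clamps stand at about 2.1 rad, paddles at (215,107) and (408,113). Now the left clamp, with closed fingers.

```bash
cat >> h.py <<'E'
def clampdown(x,s):
    """s=+1 left (+y), -1 right"""
    Y=lambda dy:.2118+s*dy
    Z=lambda tip:tip-TIP
    arm.goto([x,Y(.145),.22],[180,0,90]); arm.move_linear([x,Y(.140),Z(.118)],vel=.15)
    print('start',arm.get_eef_pos(),arm.get_ft_force())
    for dy,h in [(.110,.118),(.095,.118),(.082,.118),(.070,.118),(.058,.118),(.050,.117),(.047,.110),(.047,.106),(.047,.103),(.047,.101),(.047,.0995),(.047,.098),(.047,.0965),(.047,.095)]:
        arm.move_linear([x,Y(dy),Z(h)],vel=.05 if h>.115 else .02); f=np.array(arm.get_ft_force()); e=arm.get_eef_pos()
        print(dy,h,'e',e[1],e[2]+TIP,'f',f)
        if f[2]>9 and h<.104: break
        if np.linalg.norm(f)>25: print('HIGH'); break
E
python3 - <<'E'
from h import *
clampdown(.495,1); shot('scene','scl'); print(arm.get_time_s())
E
```

```text
start [0.496  0.3523 0.0978] [0.5752 0.9884 0.4218]
0.11 0.118 e 0.3220203725170008 0.11838728826584183 f [0.0352 1.3086 0.7862]
0.095 0.118 e 0.30675217543185224 0.1181346252553789 f [0.9157 2.5266 0.3696]
0.082 0.118 e 0.29335700361258177 0.11777420211247491 f [1.2539 2.2604 1.9501]
0.07 0.118 e 0.281234801797144 0.11750915376988055 f [ 0.3775  2.4324 -0.0054]
0.058 0.118 e 0.2688581543538039 0.11800559931305266 f [0.5751 1.0789 0.3824]
0.05 0.117 e 0.26081645581327445 0.11694157583666726 f [ 0.5276 -0.1489  0.7283]
0.047 0.11 e 0.2589274720386827 0.10959352991508636 f [-0.5237  0.163   1.3005]
0.047 0.106 e 0.2590597682114704 0.10567055283650395 f [-0.2114 -0.767   1.0476]
0.047 0.103 e 0.25891501985854065 0.10271001724358844 f [-0.0129 -0.6554  1.0139]
0.047 0.101 e 0.2588992299418477 0.10078806418463382 f [-0.0817  0.0803 -0.4248]
0.047 0.0995 e 0.25880394531181544 0.09989283948506714 f [-0.8821 -1.3174  4.201 ]
0.047 0.098 e 0.25879990958551685 0.09969557082548297 f [-3.3662 -1.5961 11.2435]
82.7333
```

View pics/scl.png

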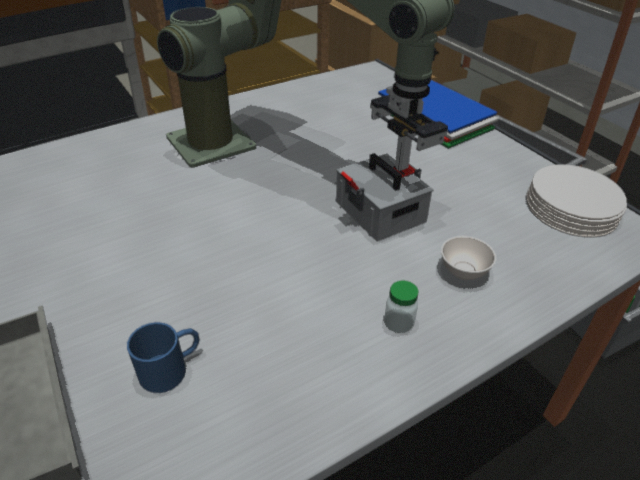

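The left clamp stopped at tip height 0.0997, which is its flat height (0.096 hinge + 4 mm), with 11 N of contact; it is under the fingers at (405,172). Now the right one.

Run:
```python
from h import *
e=arm.get_eef_pos(); arm.move_linear([e[0],e[1],.22],vel=.15)
arm.goto([.491,.2118,.25],[180,0,90])
clampdown(.491,-1); print(arm.get_time_s())
e=arm.get_eef_pos(); arm.move_linear([e[0],e[1],.22],vel=.15)
arm.goto([0.40,0.205,0.30],[180,0,0]); arm.dwell(.25)
im,d,T=shot('wrist','wfin'); shot('scene','sfin'); P,uv=cloud('wrist',T,d,np.ones((480,640),bool))
q=P[(P[:,2]>.080)&(P[:,2]<.0945)&(abs(P[:,0]-.494)<.1)&(abs(P[:,1]-.2118)<.0725)]; z=np.median(q[:,2]); q=q[abs(q[:,2]-z)<.004]
A=np.c_[q[:,:2]-q[:,:2].mean(0),np.ones(len(q))]; print(z,np.linalg.lstsq(A,q[:,2],rcond=None)[0],cv2.minAreaRect(q[:,:2].astype(np.float32)*1000))
for b in blobs(red(im),100):
    Q,_=cloud('wrist',T,d,b)
    if Q[:,0].mean()>.4:
        A=np.c_[Q[:,:2]-Q[:,:2].mean(0),np.ones(len(Q))]; print('red',_.mean(0),Q.min(0),Q.max(0),'slopes',np.linalg.lstsq(A,Q[:,2],rcond=None)[0])
print(arm.get_time_s())
```

```text
start [0.492  0.0721 0.0975] [ 0.3767  0.5462 -0.1693]
0.11 0.118 e 0.10075733376408555 0.1191021403326887 f [ 0.1029 -4.3139  4.0118]
0.095 0.118 e 0.11741285252771226 0.11792818456670706 f [0.9632 0.032  0.6729]
0.082 0.118 e 0.1296543392173728 0.11759593073426591 f [ 0.818  -3.2278 -0.5381]
0.07 0.118 e 0.14210147439124637 0.11779822758453795 f [-0.5391 -2.1735 -0.1622]
0.058 0.118 e 0.1547907725836234 0.11822682986069086 f [-0.3008  0.0599  1.324 ]
0.05 0.117 e 0.16281459702072693 0.11712406893221461 f [-0.6092  1.0758  1.5779]
0.047 0.11 e 0.16472799627224033 0.10982939882096437 f [-0.38    0.8215  2.7405]
0.047 0.106 e 0.16423950776677723 0.10557801482204923 f [0.002  0.7107 0.7906]
0.047 0.103 e 0.1644706072961983 0.10256926464302285 f [-0.1109  0.3966  0.8029]
0.047 0.101 e 0.16459604368764905 0.10063841564663806 f [-0.4171 -0.2941  0.0854]
0.047 0.0995 e 0.16469808587881277 0.09987268172843072 f [-1.5603  0.0393  4.6649]
0.047 0.098 e 0.1647001960725644 0.09963609284450403 f [-4.7783 -1.1604 12.1874]
90.425
0.09017780931166658 [ 0.0004 -0.0003  0.0902] ((493.9420471191406, 212.10452270507812), (143.176025390625, 172.55355834960938), 88.60403442382812)
red [253.1471 124.1275] [0.4777 0.2555 0.0959] [0.4879 0.2785 0.1009] slopes [0.0676 0.001  0.0991]
93.3833
```

View pics/wfin.png

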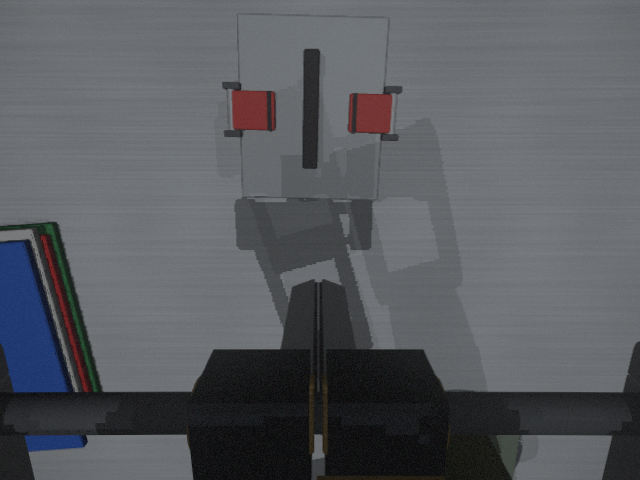

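View pics/sfin.png

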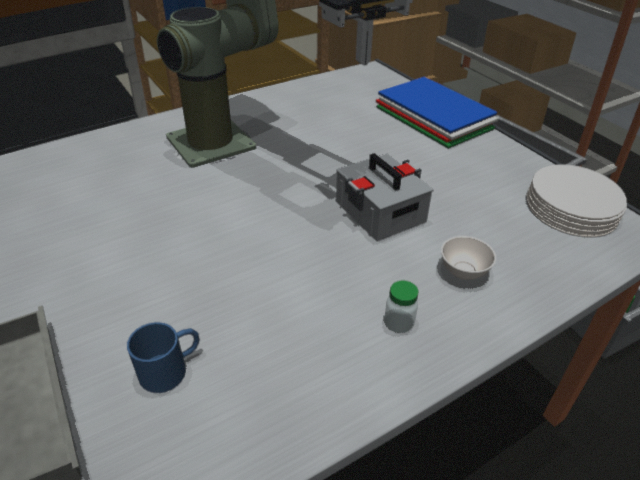

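Both paddles lie on the lid at (254,110) and (372,113), and nothing else has moved. One slope check, then I hand in.

Run:
```python
from h import *
im,d,T=shot('wrist'); P,uv=cloud('wrist',T,d,np.ones((480,640),bool))
for u0,u1 in [(238,266),(358,388)]:
    Q=P[(uv[:,0]>u0)&(uv[:,0]<u1)&(uv[:,1]>97)&(uv[:,1]<126)]; A=np.c_[Q[:,:2]-Q[:,:2].mean(0),np.ones(len(Q))]; print(len(Q),np.linalg.lstsq(A,Q[:,2],rcond=None)[0],Q[:,2].min(),Q[:,2].max())
arm.hand_in(); print(arm.get_time_s())
```

```text
755 [-0.0026  0.0081  0.0992] 0.09634716090794515 0.10217899286570892
808 [0.0027 0.0008 0.0993] 0.09680916671292727 0.10212428622868402
the job is handed in; nothing more can be done
the job is handed in; nothing more can be done
```

The job is done and handed in at about 93 s: all four wedges are in the box, the lid is on, and both clamps are down. The hand-in gives no verdict, so the results below are my own measurements.

**Last checks**
- **Wedges:** all four lie flat side by side and alternate head to tail. Before the lid went on, their tab tops were at 0.073 m and their middles 31–37 mm apart.
- **Lid:** it is centred on the box within about 1 mm and level within 0.001 rad. The plate top measured 0.090 m (0.091 m expected).
- **Clamps:** both lie within 0.01 rad of flat, with their tops at 0.099 m.
- **Bystanders:** the bowl, jar and mug look unmoved in the pictures, and the robot is clear of everything.

**What disagreed or failed**
- **Fingertip position:** the fingertips measured about 22 mm behind the TCP, not the stated 8 mm ahead of it. The first grasp closed above the tab because of this. I corrected the height and the retry worked.
- **Wedge taper:** the wedges measured about 48 mm tapering to 14 mm, not 42 to 22 mm. I spaced them at 34.5 mm for that reason.
- **Last placing:** after the fourth wedge was in, the measured spacing was slightly uneven but within the limits.

I saw no knock to the wedges or lid, and no loss of grip.

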